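# Stack the last vial and unlatch the vial cassette

## Robot

A 7-joint arm with a two-finger parallel gripper is mounted at the origin on a cart in front of the work surface, level with it; the furniture and walls round the work are solid. World frame = base frame: x ahead of the robot, y to its left, z up, the work surface at z = 0. Lengths are in mm, angles in rad, forces in N, time in s.
With the tool pointing down it reaches from about 400 to 875 mm from the base axis. Payload 19.3 kg.
Tool frame: the origin (TCP) lies between the finger pads; the fingertips stand arm.tips_ahead ahead of it and the grasp point (between the pads) lies 3 mm ahead of it (arm.tips_ahead is the distance from the TCP to the fingertips, in mm); x points along the fingers, y is the direction in which the jaws open and shut, and the axes are right-handed (so a half turn about x gives the same grasp; the last joint's range is limited). The gripper opens to 85 mm and grips with 20 to 120 N. Pads are 22 mm wide; open, the fingers measure 114 mm over their backs; the gripper's body (76 mm by 85 mm) begins 54 mm behind the grasp point. The pads swing forward as they close: fully open they stand 13 mm farther back than shut.
Start: joints at [1.248, 0.521, -0.036, 1.599, 0.021, 1.021, -0.113], TCP at [156.294, -605.134, 225.591] pointing down, gripper open.
Joint ranges: [-2.91, 2.91], [-0.3, 2.13], [-1.5, 1.42], [0.17, 2.43], [-1.26, 4.41], [0.16, 1.93], [-2.52, 2.52]. Speed limits (rad/s): [1.89, 1.89, 2.39, 2.39, 3.01, 3.01, 3.01].

## Interface

Orientations are given as [roll, pitch, yaw] about the fixed x, y, z axes, in that order (R = Rz(yaw) Ry(pitch) Rx(roll)).
In Python, from cell import arm gives the robot as it stands. The module is installed in compiled form; this text tells all that it offers.
- The arm moves only by the tool servo_tool, never from a script. Its argument "motion" is text: rows parted by semicolons, each of 5 numbers parted by spaces: the opening, from 0 (shut) to 1 (fully open), then the shift along the tool's x, y, z in cm, then the turn about the tool's x in degrees. In form: hand tx ty tz turn; .... A call has exactly 5 rows; each row shifts and turns the pose as measured when the row begins, along the tool's axes as they then stand; what a row does not reach is not made up. A row lasts 1/12 s, in which the tool goes at most 41.7 mm and 7.16 degrees, less where a joint would pass 70% of its speed; a pose out of reach is approached as far as the arm can. A call is refused whole if a number of a shift passes 4.17 or a number of a turn 7.16, either way. A call with a gripper value outside its range is refused whole. The fingers move at their own pace and stop on an object; the grip force is fixed at half the most. Time passes only in rows, so rows that do not move let the fingers close, or fill a call up. It gives the time, the measured TCP pose, the force and the opening at its end, in the units of the state.
- arm.state(): the state, without advancing time (a new reading comes with each control period).
- arm.read_camera(name): name is "side" or "top" or "wrist"; returns a dict with "image" (400x640x3 uint8, red, green, blue), "fx", "fy", "cx", "cy" (pixels), "R" (3x3) and "t" (3): a world point X has camera coordinates R X + t; the wrist camera has in their place "tool_from_camera" (4x4, takes a point from camera to tool coordinates, whose origin is the TCP and whose axes are the tool frame's). Camera axes: x right, y down, z forward; pixel columns grow to the right and rows downward; lengths in mm; the calibration is good to about 2 mm. A picture is of the moment at which its call begins: read the wrist's pose just before it. There is no depth.
- arm.finish_job(): hands the job in, once; it reports no verdict.
The state is a dict: "time_s": time; "joints": joint angles; "qd": joint speeds; "joint_efforts": joint torques, N m; "tcp_pos": TCP position; "ee_rot": TCP orientation; "force": force on the tool from outside, world axes, zero at the start; "moment": the same for the moment, N m; "opening": opening from 0.0 (shut) to 1.0 (fully open).
Only numpy, scipy, OpenCV 4.12 (cv2) and the standard library are available. Lean on these libraries where they do the work, as an engineer would, in place of code of your own. Each camera call takes 0.05 s, during which the arm holds its last target. There are 200 camera calls.

## Task

Take the single vial from its small rest and lay it in the groove on top of the two vials in the white cassette, so the three form a little pyramid, and let go of it. Then pinch the cassette's two blue side catches together to unlatch it, lift it level, straight up until its underside is at least 10 cm above the worktop with all three vials still stacked in it, and finish while still holding it there by the catches, steady and clear of everything. Leave the jars and the tape roll where they are.

Things in the scene. Friction and masses are not known exactly. Their poses are not given: they have to be found in the camera images.
- dock: fixed grey base plate 100 x 112 x 10 mm (x, y, z); origin: centre of its underside, on the worktop. The cassette sits on its top face with 1 mm play. At +y and -y an aluminium cheek with a ledge (32 mm long in x, 35 to 47 mm off the middle, top 31 mm above the worktop, the highest part) hooks over the nose of a cassette catch: no lifting unless both catches are pressed in.
- cassette: loose white tray 50 x 46 mm (x, y), about 150 g; origin: centre of its underside, axes as the dock's. Inner floor 3 mm up, end walls (+x, -x) 15 mm, side walls (+y, -y) 20 mm high. Two vials lie in it along y at x = -11 and +11 mm, centres 14 mm above the origin. A third saddled on them has its centre over the origin, 33 mm above it. A blue catch stands at +y and at -y.
- catch_left_face (a point): point on the outer face of the left (+y) catch, 32.5 mm off the cassette's middle, 48 mm above its underside (58 mm above the worktop when docked). The catch is an upright blue plate 24 mm wide (x), 3.5 mm thick, from 8 to 62 mm above the underside; grip it above the dock's ledge. The two outer faces are 65 mm apart at rest, 53 mm when pressed in. Axes as the cassette's.
- catch_right_face (a point): the same point on the outer face of the right (-y) blue catch, 32.5 mm off the cassette's middle
- catch_left (a joint): how far the left catch is pressed inwards, m: 0 at rest, 0.006 fully in (firm stop). Spring: 5 N to start, 8 N fully in; springs back when let go. Clears its ledge from about 0.0035 (1 mm more if the cassette sits off-centre).
- catch_right (a joint): the same for the right catch
- vial_a_center (a point): loose; the vial at the cassette's -x side: amber glass vial with silver crimp cap, a cylinder of 22 mm diameter and 38 mm length lying on its side, 25 g. This point is its centre; its own y axis runs along the cylinder towards the cap (x and z turn as it rolls).
- vial_b_center (a point): loose; the vial at the cassette's +x side: amber glass vial with silver crimp cap, a cylinder of 22 mm diameter and 38 mm length lying on its side, 25 g. This point is its centre; its own y axis runs along the cylinder towards the cap (x and z turn as it rolls).
- vial_c_center (a point): loose; the single vial that lies on the vial rest, along the rest's y axis, centre 25.5 mm above the worktop: amber glass vial with silver crimp cap, a cylinder of 22 mm diameter and 38 mm length lying on its side, 25 g. This point is its centre; its own y axis runs along the cylinder towards the cap (x and z turn as it rolls).
- vial_rest: fixed rest, white foot plate 50 x 60 x 4 mm (x, y, z) with a narrow black grooved rubber block along y, 14 mm wide in x, 32 mm long in y, top 15.5 mm above the worktop; origin at the centre of the underside on the worktop. The vial overhangs the block on both x sides. (Dock and rest may swap sides; behind the left one, at x over 0.61 m, a rack of tubes stands 0.23 m high.)
- blue_jar: bystander, loose: upright sample jar with blue lid, diameter 48, height 72 mm; origin at the centre of its underside. Leave in place.
- white_jar: bystander, loose: upright sample jar with white lid, diameter 48, height 57 mm; origin at the centre of its underside. Leave in place.
- paper_tape: bystander, loose: roll of paper tape lying flat, diameter 72, height 19 mm; origin at the centre of its underside. Leave in place.
Mind the look-alikes: they are no part of the job. What is shaped like the cassette but red or turquoise is not meant.

How it is judged:
By the outcome, as a careful person would: the job done as asked, in the order asked, and still so for the second after the job is handed in, while the arm keeps its last pose, push and grip.
It also fails if it takes over 64 s, if anything falls off the work surface, if the arm or the gripper's body presses on something with over 40 N, if the wrist force passes 120 N, or if a joint passes its speed limit or range.

## Working session

There is one attempt and no reset: what is moved stays moved. The work goes in short steps, Python scripts to look and compute and a tool call to move; the robot and the scene stay as the last step left them, time stands still between calls to the robot, and variables do not carry over. Pictures are saved under pics/ and viewed, about 8 in all and at most 12, crops included, and the job is handed in when it is done.

Besides the shell and the picture viewer there is one more tool, called after "Request:" by a JSON object that holds its "api" and its "payload", one argument or row to a line. servo_tool: Moves the arm, as the interface text tells. Its arguments: {"type":"object","properties":{"motion":{"type":"string"}},"required":["motion"]}

```bash
mkdir -p pics
cat > h.py <<'E'
import numpy as np, cv2
from cell import arm
from scipy.spatial.transform import Rotation as Ro
def pose():
    s=arm.state(); return np.array(s["tcp_pos"]),s
def cam(n):
    s=arm.state(); c=arm.read_camera(n)
    if n=="wrist":
        e=np.array(s["ee_rot"]); R=e if e.shape==(3,3) else Ro.from_euler('xyz',e).as_matrix()
        T=np.eye(4);T[:3,:3]=R;T[:3,3]=s["tcp_pos"]
        M=np.linalg.inv(T@np.array(c["tool_from_camera"])); c["R"]=M[:3,:3];c["t"]=M[:3,3]
    c["R"]=np.array(c["R"]);c["t"]=np.array(c["t"]); return c
def save(c,f): cv2.imwrite("pics/"+f,c["image"][:,:,::-1])
def ray(c,u,v):
    d=c["R"].T@np.array([(u-c["cx"])/c["fx"],(v-c["cy"])/c["fy"],1]); return -c["R"].T@c["t"],d/np.linalg.norm(d)
def onz(c,u,v,z):
    o,d=ray(c,u,v); return o+d*(z-o[2])/d[2]
def proj(c,X):
    p=c["R"]@np.array(X)+c["t"]; return c["fx"]*p[0]/p[2]+c["cx"],c["fy"]*p[1]/p[2]+c["cy"]
E
python3 - <<'E'
from h import *
s=arm.state();print(s,arm.tips_ahead)
for n in("top","side"):
    c=cam(n);save(c,n+"0.png");print(n,(-c["R"].T@c["t"]).round(),c["R"].round(2).tolist(),c["fx"])
E
```

```text
{'time_s': 0.0, 'joints': array([ 1.24782149,  0.52206032, -0.03630055,  1.59999351,  0.02121333,
        1.02109162, -0.11279973]), 'qd': array([-8.31687654e-04, -4.97811764e-05,  4.29130201e-04, -6.44811337e-04,
        8.31769464e-04, -2.44470994e-04,  4.41333181e-04]), 'joint_efforts': array([ 1.18712655e-03, -9.27118349e+01,  1.98040478e+00, -3.69942069e+01,
        1.78493047e-02,  7.98778696e-03, -1.10998546e-04]), 'tcp_pos': array([ 156.16738151, -604.82393335,  225.00237793]), 'ee_rot': array([-1.47861458,  1.56962872,  1.91572663]), 'force': array([ 0.69228676, -0.05868658,  0.27356584]), 'moment': array([0.04752723, 0.03811978, 0.00918645]), 'opening': 0.99512915440515} 22.0
top [ 448.  -40. 1263.] [[0.01, -1.0, 0.0], [-1.0, -0.01, -0.09], [0.09, 0.0, -1.0]] 401.49990978873535
side [ 625.  520. 1026.] [[-0.98, 0.18, -0.01], [0.16, 0.84, -0.52], [-0.08, -0.51, -0.86]] 414.7536663887993
```

View pics/top0.png

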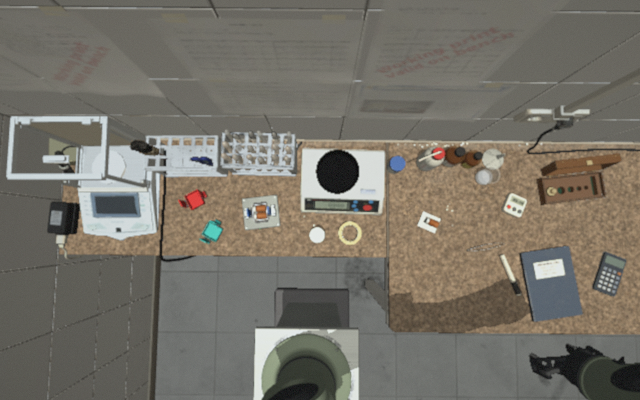

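View pics/side0.png

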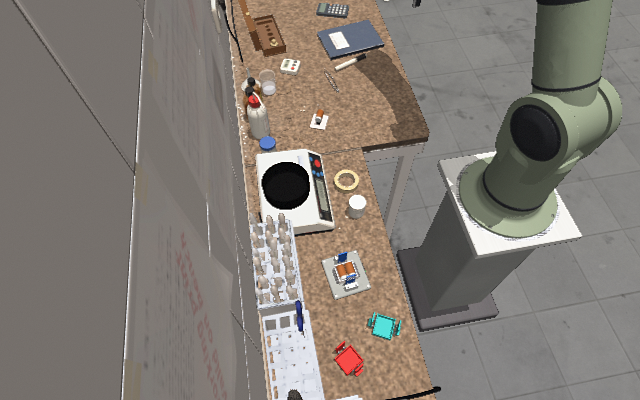

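The top view shows the dock and cassette at (261,212), the vial rest at (429,222), and the scales, white jar (317,234) and tape roll (349,233) between them. The blue jar is at (397,163), and the red and turquoise look-alikes are further left.

Run:
```python
from h import *
c=cam("top");im=c["image"];hsv=cv2.cvtColor(im,cv2.COLOR_RGB2HSV)
print("dock",onz(c,261,212,10).round(),"rest",onz(c,429,222,10).round(),"jar",onz(c,317,234,57).round(),"tape",onz(c,349,233,19).round(),"bluejar",onz(c,397,163,72).round())
for n,(u0,v0,u1,v1) in dict(dock=(240,192,282,232),rest=(412,208,446,236)).items():
    h=hsv[v0:v1,u0:u1].astype(int)
    for k,m in dict(amber=(h[...,0]<18)&(h[...,1]>150)&(h[...,2]>90),blue=(h[...,0]>100)&(h[...,0]<125)&(h[...,1]>120)).items():
        ys,xs=np.nonzero(m)
        if len(xs): print(n,k,len(xs),(xs.mean()+u0).round(1),(ys.mean()+v0).round(1),onz(c,xs.mean()+u0,ys.mean()+v0,25 if k=="amber" else 65).round(1))
cv2.imwrite("pics/t1.png",np.hstack([cv2.resize(im[190:235,235:285],None,fx=8,fy=8),cv2.resize(im[200:245,405:455],None,fx=8,fy=8)])[:,:,::-1])
p,s=pose();R=Ro.from_euler('xyz',s["ee_rot"]).as_matrix();print(R.round(3))
w=cam("wrist");print(np.array(w["tool_from_camera"]).round(2),w["fx"])
```

```text
dock [504. 147.  10.] rest [ 478. -377.   10.] jar [438. -29.  57.] tape [ 441. -127.   19.] bluejar [ 652. -267.   72.]
dock amber 75 261.0 211.5 [504.7 144.8  25. ]
dock blue 12 248.6 212.8 [498.8 175.7  65. ]
rest amber 37 433.2 222.9 [ 474.7 -386.    25. ]
[[-0.     0.25  -0.968]
 [ 0.001 -0.968 -0.25 ]
 [-1.    -0.001  0.   ]]
[[  -0.     -0.31    0.95 -148.3 ]
 [   1.      0.      0.     -1.09]
 [  -0.      0.95    0.31  -78.02]
 [   0.      0.      0.      1.  ]] 342.7653575316708
```

View pics/t1.png

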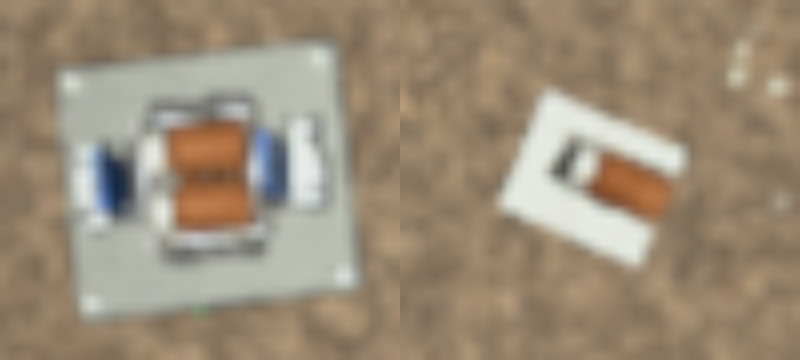

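```bash
cat >> h.py <<'E'
def plan(tgt,yaw,hand=1.0,step=35.,turn=7.0):
    """rows to bring TCP to tgt with tool y at world angle yaw (deg), tool down"""
    p,s=pose(); R=Ro.from_euler('xyz',s["ee_rot"]).as_matrix(); tgt=np.array(tgt,float); rows=[]
    a=np.degrees(np.arctan2(R[1,1],R[0,1])); print("at",p.round(1),"yaw",a.round(2),"op",round(s["opening"],3),"t",round(s["time_s"],2),"F",np.round(s["force"],1))
    for _ in range(40):
        d=tgt-p; L=np.linalg.norm(d); e=(yaw-a+180)%360-180
        if L<.05 and abs(e)<.05: break
        d=d*min(1,step/max(L,1e-9)); w=np.clip(e,-turn,turn); t=R.T@d/10
        rows.append(f"{hand:g} {t[0]:.2f} {t[1]:.2f} {t[2]:.2f} {-w:.1f}")
        p=p+d; a+=w; R=Ro.from_euler('z',w,degrees=True).as_matrix()@R
    while len(rows)%5: rows.append(f"{hand:g} 0 0 0 0")
    for i in range(0,len(rows),5): print("; ".join(rows[i:i+5]))
E
python3 -c "
from h import *
plan([478,-377,170],-20)"
```

```text
at [ 156.3 -605.   225.3] yaw -75.52 op 0.997 t 0.2 F [ 0.1  0.6 -0.1]
1 0.49 -1.23 -3.24 -7.0; 1 0.49 -0.83 -3.37 -7.0; 1 0.49 -0.41 -3.44 -7.0; 1 0.49 0.01 -3.47 -7.0; 1 0.49 0.43 -3.44 -7.0
1 0.49 0.85 -3.36 -7.0; 1 0.48 1.25 -3.23 -7.0; 1 0.48 1.64 -3.06 -6.5; 1 0.48 1.97 -2.85 -0.0; 1 0.48 1.97 -2.85 -0.0
1 0.48 1.97 -2.85 -0.0; 1 0.18 0.74 -1.07 -0.0; 1 0 0 0 0; 1 0 0 0 0; 1 0 0 0 0
```

Request:
{"api": "servo_tool", "payload": {
  "motion": "1 0.49 -1.23 -3.24 -7.0; 1 0.49 -0.83 -3.37 -7.0; 1 0.49 -0.41 -3.44 -7.0; 1 0.49 0.01 -3.47 -7.0; 1 0.49 0.43 -3.44 -7.0"
}}

```text
time_s: 0.62
tcp_pos: [294.4, -505.7, 199.6]
ee_rot: [-0.244, 1.566, -2.517]
force: [0.3, -0.7, 0.1]
opening: 1.005
```

Request:
{"api": "servo_tool", "payload": {
  "motion": "1 0.49 0.85 -3.36 -7.0; 1 0.48 1.25 -3.23 -7.0; 1 0.48 1.64 -3.06 -6.5; 1 0.48 1.97 -2.85 0; 1 0.48 1.97 -2.85 0"
}}

```text
time_s: 1.03
tcp_pos: [439.9, -398.1, 173.5]
ee_rot: [-0.579, 1.566, -2.474]
force: [-0.3, -1.1, 0.7]
opening: 1.001
```

```bash
python3 -c "
from h import *
plan([478,-377,170],-20)"
```

```text
at [ 439.9 -398.1  173.5] yaw -18.58 op 1.001 t 1.03 F [-0.3 -1.1  0.7]
1 0.27 2.36 -2.57 1.4; 1 0.07 0.57 -0.65 -0.0; 1 0 0 0 0; 1 0 0 0 0; 1 0 0 0 0
```

Request:
{"api": "servo_tool", "payload": {
  "motion": "1 0.27 2.3 -2.5 1.4; 1 0.07 0.5 -0.6 0; 1 0 0 0 0; 1 0 0 0 0; 1 0 0 0 0"
}}

```text
time_s: 1.45
tcp_pos: [483.1, -369.8, 168.0]
ee_rot: [-1.589, 1.567, 2.785]
force: [-0.7, -0.5, -0.1]
opening: 1.001
```

```bash
python3 -c "
from h import *
plan([478,-377,170],-20)
c=cam('wrist');save(c,'w1.png');print(proj(c,[478,-377,25]))"
```

```text
at [ 483.1 -369.8  168. ] yaw -19.43 op 1.001 t 1.45 F [-0.7 -0.5 -0.1]
1 -0.20 -0.24 0.85 0.6; 1 0 0 0 0; 1 0 0 0 0; 1 0 0 0 0; 1 0 0 0 0
(np.float64(314.31651617625374), np.float64(190.82574851025933))
```

View pics/w1.png

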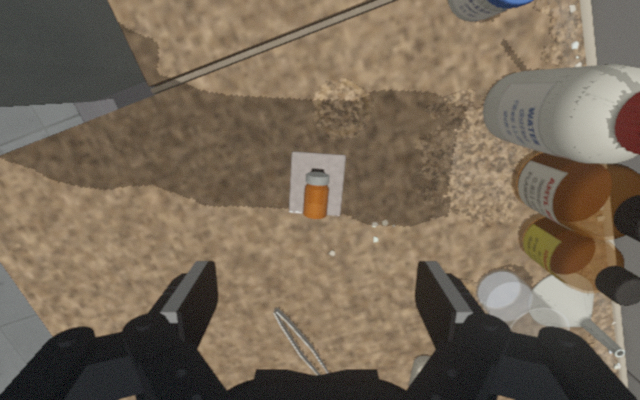

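The wrist view shows the vial on its rest at (316,194), amber end at (315,218) and cap up at (317,175), with the foot plate spanning (291..345, 152..215).

Run:
```python
from h import *
p,s=pose();c=cam("wrist");im=c["image"];h=cv2.cvtColor(im,cv2.COLOR_RGB2HSV).astype(int);sub=np.s_[140:230,280:360]
H=h[sub]
am=((H[...,0]<18)&(H[...,1]>190)&(H[...,2]>120)).astype(np.uint8)
n,l,st,ce=cv2.connectedComponentsWithStats(am);k=1+st[1:,4].argmax();print(st[k]+[280,140,0,0,0],ce[k]+[280,140])
pl=((H[...,1]<60)&(H[...,2]>120)).astype(np.uint8)
n,l2,st2,ce2=cv2.connectedComponentsWithStats(pl);k2=1+st2[1:,4].argmax();print(st2[k2]+[280,140,0,0,0])
m=((l2==k2)|(l==k)).astype(np.uint8);cn=max(cv2.findContours(m,0,1)[0],key=cv2.contourArea)
pts=np.array([onz(c,u+280,v+140,4)[:2] for u,v in cv2.convexHull(cn)[:,0]],np.float32)
print("plate",cv2.minAreaRect(pts))
ys,xs=np.nonzero(l==k)
ap=np.array([onz(c,u+280,v+140,25.5+5)[:2] for u,v in zip(xs,ys)],np.float32);print("amber",cv2.minAreaRect(ap),ap.mean(0))
```

```text
[308 186  16  18 134] [315.76865672 194.89552239]
[ 289  151   57   65 2473]
plate ((479.5461730957031, -377.4654235839844), (61.0029296875, 50.9172248840332), 66.66923522949219)
amber ((478.3047790527344, -379.5417175292969), (15.148124694824219, 12.842174530029297), 64.05176544189453) [ 478.1934  -379.82193]
```

```bash
python3 -c "
from h import *
plan([479.5,-377.5,90],-23.3)"
```

```text
at [ 482.6 -370.4  168.2] yaw -19.51 op 0.998 t 1.55 F [ 0.5 -0.7 -0.3]
1 3.48 -0.02 0.34 3.8; 1 3.48 0.01 0.34 -0.0; 1 0.86 0.00 0.08 -0.0; 1 0 0 0 0; 1 0 0 0 0
```

Request:
{"api": "servo_tool", "payload": {
  "motion": "1 3.5 0 0.34 3.8; 1 3.5 0 0.34 0; 1 0.8 0 0.1 0; 1 0 0 0 0; 1 0 0 0 0"
}}

```text
time_s: 1.97
tcp_pos: [476.5, -383.4, 91.3]
ee_rot: [0.233, 1.568, -1.755]
force: [0.5, -0.2, 0.5]
opening: 0.999
```

```bash
python3 -c "
from h import *
plan([479.5,-377.5,40],-23.3,step=18)"
```

```text
at [ 476.5 -383.4   91.3] yaw -23.87 op 0.999 t 1.97 F [ 0.5 -0.2  0.5]
1 1.78 0.01 -0.24 -0.6; 1 1.78 0.01 -0.24 -0.0; 1 1.56 0.01 -0.21 -0.0; 1 0 0 0 0; 1 0 0 0 0
```

Request:
{"api": "servo_tool", "payload": {
  "motion": "1 1.78 0 -0.24 -0.6; 1 1.78 0 -0.24 0; 1 1.3 0 -0.15 0; 1 0 0 0 0; 1 0 0 0 0"
}}

```text
time_s: 2.38
tcp_pos: [481.3, -381.2, 49.1]
ee_rot: [1.025, 1.56, -0.953]
force: [0.9, -0.1, 0.0]
opening: 0.999
```

```bash
python3 -c "
from h import *
plan([479.5,-377.5,40],-23.3,step=18)
c=cam('wrist');save(c,'w2.png')"
```

```text
at [ 481.3 -381.2   49.1] yaw -23.34 op 0.999 t 2.38 F [ 0.9 -0.1  0. ]
1 0.90 -0.32 -0.27 -0.0; 1 0 0 0 0; 1 0 0 0 0; 1 0 0 0 0; 1 0 0 0 0
```

View pics/w2.png

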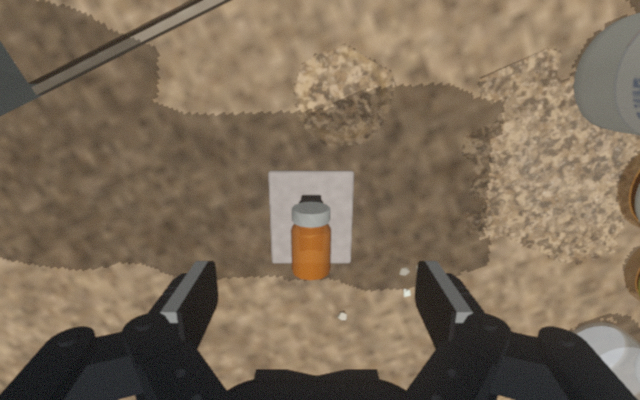

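The vial at (311,240) sits about 6 px left of the jaw centre (316), which agrees with the computed -3 mm shift. Its cap edge is at row 202 and its base at row 279.

```bash
python3 -c "
from h import *
c=cam('wrist')
a=np.radians(66.7);u=np.array([np.cos(a),np.sin(a),0])
for k in(-19,0,19): print(k,proj(c,np.array([479.5,-377.5,25.5])+k*u))"
```

```text
-19 (np.float64(310.9887278801661), np.float64(264.8285353135907))
0 (np.float64(310.8490089894271), np.float64(233.8822516071501))
19 (np.float64(310.7001445595309), np.float64(200.91032592838854))
```

Request:
{"api": "servo_tool", "payload": {
  "motion": "1 0.8 -0.3 -0.27 0; 1 0 0 0 0; 1 0 0 0 0; 1 0 0 0 0; 1 0 0 0 0"
}}

```text
time_s: 2.9
tcp_pos: [480.4, -378.2, 43.1]
ee_rot: [1.096, 1.557, -0.883]
force: [0.4, -0.1, -0.3]
opening: 0.995
```

```bash
python3 -c "
from h import *
plan([479.5,-377.5,40],-23.3,step=18)"
```

```text
at [ 480.4 -378.2   43.1] yaw -23.37 op 0.995 t 2.9 F [ 0.4 -0.1 -0.3]
1 0.31 -0.12 -0.03 -0.1; 1 0 0 0 0; 1 0 0 0 0; 1 0 0 0 0; 1 0 0 0 0
```

Request:
{"api": "servo_tool", "payload": {
  "motion": "0.6 0.2 -0.1 0 0; 0.15 0 0 0 0; 0 0 0 0 0; 0 0 0 0 0; 0 0 0 0 0"
}}

```text
time_s: 3.32
tcp_pos: [479.5, -378.0, 41.2]
ee_rot: [1.098, 1.556, -0.881]
force: [-0.8, 0.0, 0.7]
opening: 0.296
```

Request:
{"api": "servo_tool", "payload": {
  "motion": "0 0 0 0 0; 0 0 0 0 0; 0 0 0 0 0; 0 0 0 0 0; 0 0 0 0 0"
}}

```text
time_s: 3.73
tcp_pos: [479.6, -378.0, 41.2]
ee_rot: [1.1, 1.556, -0.878]
force: [-0.0, 0.1, 0.3]
opening: 0.004
```

```bash
python3 -c "
from h import *
c=cam('wrist');save(c,'w3.png');print(arm.state()['opening'])"
```

```text
-0.001195986157338041
```

View pics/w3.png

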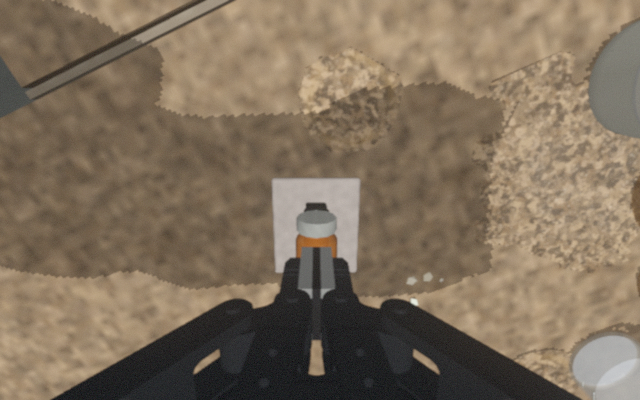

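```bash
python3 -c "
from h import *
p,s=pose();R=Ro.from_euler('xyz',s['ee_rot']).as_matrix();c=cam('wrist');print(R.round(3))
for d in(0,3,22): print(d,proj(c,p+R[:,0]*d), [np.round(proj(c,p+R[:,0]*d+R[:,2]*k)) for k in(-11,11)])
a=np.radians(66.7);u=np.array([np.cos(a),np.sin(a),0])
for k in(-19,0,19): print(k,[np.round(proj(c,np.array([479.5,-377.5,z])+k*u)) for z in(14.5,25.5,36.5)])
im=c['image'];cv2.imwrite('pics/w3c.png',cv2.resize(im[170:330,240:400],None,fx=3.7,fy=3.7,interpolation=2)[:,:,::-1])"
```

```text
[[ 0.009  0.918 -0.397]
 [-0.011 -0.397 -0.918]
 [-1.     0.013  0.007]]
0 (np.float64(317.3368127795048), np.float64(259.19003904071553)) [array([317., 238.]), array([317., 279.])]
3 (np.float64(317.307184464785), np.float64(256.27087201605053)) [array([317., 236.]), array([317., 276.])]
22 (np.float64(317.1406255899011), np.float64(239.86044908689166)) [array([317., 221.]), array([317., 258.])]
-19 [array([316., 266.]), array([316., 276.]), array([317., 287.])]
0 [array([316., 235.]), array([316., 244.]), array([317., 254.])]
19 [array([316., 203.]), array([316., 210.]), array([317., 218.])]
```

View pics/w3c.png

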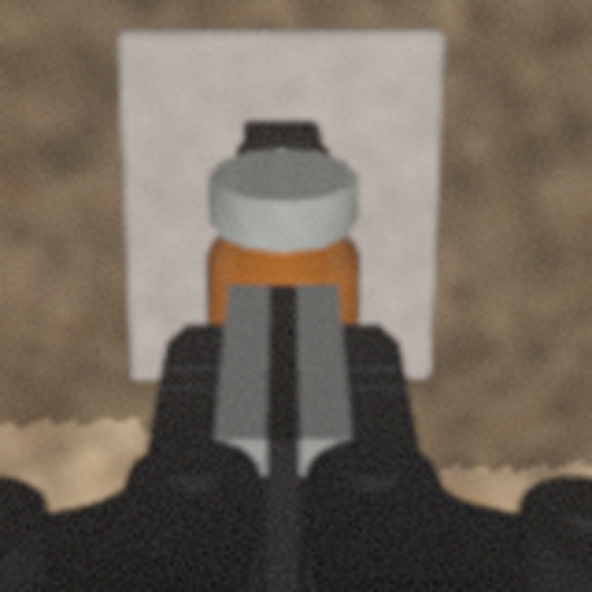

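The pads are fully shut at about rows 247-290, yet the vial is undisturbed in its place. The visible tips are about 10 mm behind the TCP, not 22 mm ahead, so the fingers closed above the vial. I'll open, go lower and check against the side camera.

Request:
{"api": "servo_tool", "payload": {
  "motion": "1 -1 0 0 0; 1 0 0 0 0; 1 0 0 0 0; 1 0 0 0 0; 1 0 0 0 0"
}}

```text
time_s: 4.25
tcp_pos: [479.6, -378.1, 52.8]
ee_rot: [1.108, 1.555, -0.871]
force: [0.2, -0.6, 0.8]
opening: 0.709
```

Request:
{"api": "servo_tool", "payload": {
  "motion": "1 1 0 0 0; 1 1 0 0 0; 0.6 0 0 0 0; 0.5 0 0 0 0; 0.5 0 0 0 0"
}}

```text
time_s: 4.67
tcp_pos: [479.3, -377.9, 29.4]
ee_rot: [1.081, 1.557, -0.897]
force: [-1.4, 0.3, -0.5]
opening: 0.599
```

```bash
python3 -c "
from h import *
plan([479.5,-377.5,25],-23.3,step=18)
c=cam('wrist');d=cam('side');t=cam('top')
u,v=map(int,proj(d,[479.5,-377.5,40]));print(u,v)
a=cv2.resize(d['image'][v-40:v+30,u-40:u+40],(400,350),interpolation=2);b=cv2.resize(c['image'][150:360,200:440],(400,350),interpolation=2)
cv2.imwrite('pics/m1.png',np.hstack([a,b])[:,:,::-1])"
```

```text
at [ 479.3 -377.9   29.4] yaw -23.37 op 0.599 t 4.67 F [-1.4  0.3 -0.5]
1 0.44 -0.00 -0.04 -0.1; 1 0 0 0 0; 1 0 0 0 0; 1 0 0 0 0; 1 0 0 0 0
318 113
```

View pics/m1.png

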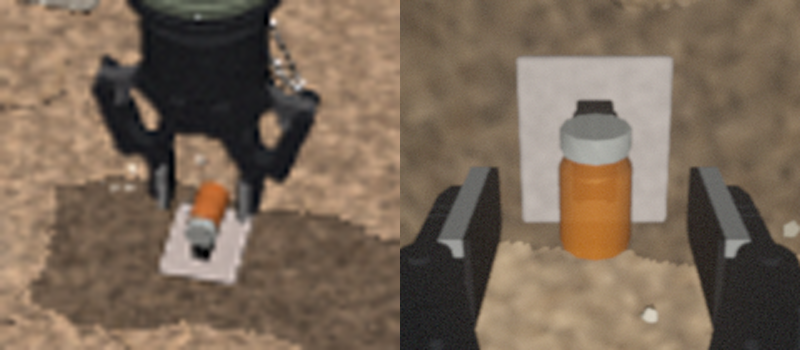

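```bash
python3 -c "
from h import *
p,s=pose();R=Ro.from_euler('xyz',s['ee_rot']).as_matrix();d=cam('side');w=cam('wrist')
for k in(-24,-10,0,11,22): print(k,[np.round(proj(d,p+R@np.array([k,y,z])),1) for y in(-28,28) for z in(-11,11)],[np.round(proj(w,p+R@np.array([k,25.5,z]))) for z in(-11,11)])
print('vial',[np.round(proj(d,np.array([479.5+q*.396,-377.5+q*.918,25.5])),1) for q in(-19,0,19)])"
```

```text
-24 [array([326. , 114.9]), array([327.5, 109.7]), array([308.5, 111.9]), array([310.2, 106.7])] [array([380., 263.]), array([377., 309.])]
-10 [array([325.9, 117.9]), array([327.4, 112.7]), array([308.6, 114.9]), array([310.3, 109.8])] [array([374., 248.]), array([372., 290.])]
0 [array([325.9, 120. ]), array([327.4, 114.9]), array([308.7, 117.1]), array([310.3, 112. ])] [array([371., 238.]), array([369., 279.])]
11 [array([325.9, 122.4]), array([327.3, 117.2]), array([308.8, 119.4]), array([310.4, 114.3])] [array([368., 229.]), array([366., 268.])]
22 [array([325.8, 124.6]), array([327.3, 119.5]), array([308.9, 121.7]), array([310.5, 116.6])] [array([365., 221.]), array([363., 258.])]
vial [array([319.5, 112.8]), array([318.2, 117.1]), array([316.8, 121.5])]
```

Both views agree: the tips are about 13 mm behind the TCP at opening 0.6 and still above the vial, which is untouched and centred between the jaws (right panel, x≈595). I'll work with this measured tip position and go down to a TCP height of about 8 mm.

Request:
{"api": "servo_tool", "payload": {
  "motion": "0.6 1 0 0 0; 0.6 0.9 0 0 0; 0.6 0 0 0 0; 0.6 0 0 0 0; 0.6 0 0 0 0"
}}

```text
time_s: 5.33
tcp_pos: [479.9, -378.5, 9.2]
ee_rot: [1.107, 1.556, -0.872]
force: [-0.2, -0.1, -0.2]
opening: 0.6
```

```bash
python3 -c "
from h import *
plan([479.5,-377.5,7.5],-23.3,step=18)
c=cam('wrist');s=arm.state();p=s['tcp_pos'];R=Ro.from_euler('xyz',s['ee_rot']).as_matrix()
im=c['image'];h=cv2.cvtColor(im,cv2.COLOR_RGB2HSV).astype(int)
am=((h[...,0]<18)&(h[...,1]>180)&(h[...,2]>100)).astype(np.uint8);am[:150]=0;am[:,:240]=0;am[:,400:]=0
n,l,st,ce=cv2.connectedComponentsWithStats(am);k=1+st[1:,4].argmax();print(st[k])
b=st[k];print('base end top z36.5',onz(c,b[0]+b[2]/2,b[1]+b[3],34).round(1))
"
```

```text
at [ 479.9 -378.5    9.2] yaw -23.38 op 0.6 t 5.33 F [-0.2 -0.1 -0.2]
1 0.16 -0.08 -0.08 -0.1; 1 0 0 0 0; 1 0 0 0 0; 1 0 0 0 0; 1 0 0 0 0
[ 293  271   46   63 1693]
base end top z36.5 [ 469.9 -399.2   34. ]
```

Request:
{"api": "servo_tool", "payload": {
  "motion": "0.6 0.1 -0.05 0.25 0; 0.2 0 0 0 0; 0 0 0 0 0; 0 0 0 0 0; 0 0 0 0 0"
}}

```text
time_s: 5.8
tcp_pos: [478.8, -381.4, 9.1]
ee_rot: [1.129, 1.554, -0.85]
force: [-0.3, 0.2, 0.1]
opening: 0.235
```

Request:
{"api": "servo_tool", "payload": {
  "motion": "0 0 0 0 0; 0 0 0 0 0; 0 0 0 0 0; 0 0 0 0 0; 0 0 0 0 0"
}}

```text
time_s: 6.22
tcp_pos: [478.8, -381.3, 9.2]
ee_rot: [1.129, 1.554, -0.85]
force: [-0.4, 1.1, -0.2]
opening: 0.228
```

Request:
{"api": "servo_tool", "payload": {
  "motion": "0 -1 0 0 0; 0 -2 0 0 0; 0 -3 0 0 0; 0 -3 0 0 0; 0 -3 0 0 0"
}}

```text
time_s: 6.63
tcp_pos: [474.5, -377.1, 129.4]
ee_rot: [0.802, 1.564, -1.176]
force: [-0.5, 0.0, -0.4]
opening: 0.234
```

Request:
{"api": "servo_tool", "payload": {
  "motion": "0 -3.5 0 0 0; 0 -3 0 0 0; 0 0 0 0 0; 0 0 0 0 0; 0 0 0 0 0"
}}

```text
time_s: 7.05
tcp_pos: [475.8, -377.4, 208.4]
ee_rot: [1.155, 1.554, -0.822]
force: [-0.2, 0.4, -1.0]
opening: 0.233
```

```bash
python3 -c "
from h import *
plan([440,-100,215],6.2,hand=0,step=38)
c=cam('wrist');save(c,'w5.png')
cv2.imwrite('pics/w5c.png',cv2.resize(c['image'][180:340,220:420],None,fx=3,fy=3,interpolation=2)[:,:,::-1])"
```

```text
at [ 475.8 -377.4  208.4] yaw -23.3 op 0.233 t 7.05 F [-0.2  0.4 -1. ]
0 -0.14 -1.94 -3.27 -7.0; 0 -0.14 -1.52 -3.48 -7.0; 0 -0.13 -1.09 -3.64 -7.0; 0 -0.13 -0.64 -3.74 -7.0; 0 -0.12 -0.17 -3.79 -1.5
0 -0.12 -0.08 -3.80 -0.0; 0 -0.12 -0.08 -3.80 -0.0; 0 -0.04 -0.03 -1.38 -0.0; 0 0 0 0 0; 0 0 0 0 0
```

View pics/w5c.png

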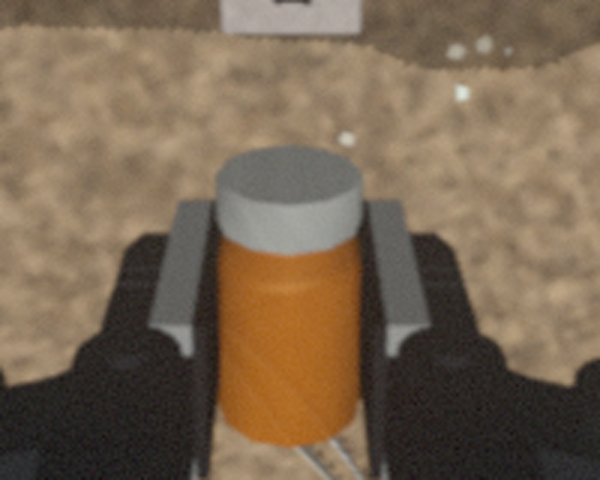

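The vial is held between the pads at (320,275) in full-frame pixels, cap toward the camera. I'll cross-check its height relative to the TCP using the side camera.

Run:
```python
from h import *
p,s=pose();R=Ro.from_euler('xyz',s['ee_rot']).as_matrix();print(p.round(1),s['time_s'])
def amb(c,box):
    h=cv2.cvtColor(c['image'],cv2.COLOR_RGB2HSV).astype(int);m=((h[...,0]<18)&(h[...,1]>160)&(h[...,2]>90)).astype(np.uint8)
    k=np.zeros_like(m);k[box]=1;n,l,st,ce=cv2.connectedComponentsWithStats(m*k);i=1+st[1:,4].argmax();print(st[i],ce[i].round(1));return l==i,ce[i]
w=cam('wrist');d=cam('side')
mw,cw=amb(w,np.s_[200:345,250:390])
u,v=map(int,proj(d,p+R[:,0]*-10));ms,cs=amb(d,np.s_[v-25:v+25,u-25:u+25])
o1,a=ray(w,*cw);o2,b=ray(d,*cs)
A=np.stack([a,-b],1);t=np.linalg.lstsq(A,o2-o1,rcond=None)[0];P1=o1+a*t[0];P2=o2+b*t[1]
print("gap",np.linalg.norm(P1-P2),"tool coords amber",(R.T@((P1+P2)/2-p)).round(1))
for k in(-16,-10,-5): print(k,np.round(proj(d,p+R@np.array([k,0,0])),1),'cap',np.round(proj(d,p+R@np.array([k,0,-19])),1),'base',np.round(proj(d,p+R@np.array([k,0,19])),1))
# widths per row in wrist
for r in(268,280,295,310,320):
    x=np.nonzero(mw[r])[0];print(r,x.min(),x.max())
```

```text
[ 475.7 -377.3  207.9] 7.1
[ 293  260   47   69 2861] [315.9 294. ]
[316  61   7   8  35] [319.1  64.1]
gap 1.7903442001024794 tool coords amber [-30.6  -1.4  -0.3]
-16 [318.3  68.2] cap [316.8  72.9] base [319.8  63.6]
-10 [318.3  69.9] cap [316.8  74.6] base [319.8  65.3]
-5 [318.3  71.3] cap [316.8  75.9] base [319.8  66.6]
268 293 339
280 294 339
295 293 339
310 293 339
320 296 336
```

```bash
python3 -c "
from h import *
plan([500,145,185],6.2,hand=0,step=36)"
```

```text
at [ 475.3 -377.   206.7] yaw -23.29 op 0.23 t 7.2 F [-0.4 -0.4 -1.1]
0 0.11 -1.27 -3.37 -7.0; 0 0.12 -0.85 -3.50 -7.0; 0 0.12 -0.41 -3.57 -7.0; 0 0.13 0.02 -3.60 -7.0; 0 0.13 0.46 -3.57 -1.5
0 0.13 0.55 -3.55 -0.0; 0 0.13 0.55 -3.55 -0.0; 0 0.13 0.55 -3.55 -0.0; 0 0.13 0.55 -3.55 -0.0; 0 0.13 0.55 -3.55 -0.0
0 0.13 0.55 -3.55 -0.0; 0 0.13 0.55 -3.55 -0.0; 0 0.13 0.55 -3.55 -0.0; 0 0.13 0.55 -3.55 -0.0; 0 0.07 0.29 -1.88 -0.0
```

Request:
{"api": "servo_tool", "payload": {
  "motion": "0 0 -1.27 -3.37 -7; 0 0 -0.85 -3.5 -7; 0 0 -0.41 -3.57 -7; 0 0 0 -3.6 -7; 0 0 0.46 -3.57 -1.5"
}}

```text
time_s: 7.62
tcp_pos: [479.3, -197.7, 198.8]
ee_rot: [0.042, 1.561, -1.41]
force: [1.7, -0.1, -0.2]
opening: 0.233
```

Request:
{"api": "servo_tool", "payload": {
  "motion": "0 0 0.55 -3.55 0; 0 0 0.55 -3.55 0; 0 0 0.55 -3.55 0; 0 0 0.55 -3.55 0; 0 0 0.55 -3.55 0"
}}

```text
time_s: 8.03
tcp_pos: [481.3, -9.7, 193.0]
ee_rot: [-0.845, 1.561, -2.295]
force: [2.0, 0.4, -0.3]
opening: 0.235
```

```bash
python3 -c "
from h import *
plan([500,145,185],6.2,hand=0,step=36)"
```

```text
at [481.3  -9.7 193. ] yaw 6.93 op 0.235 t 8.03 F [ 2.   0.4 -0.3]
0 0.16 0.86 -3.49 0.7; 0 0.16 0.82 -3.50 -0.0; 0 0.16 0.82 -3.50 -0.0; 0 0.16 0.82 -3.50 -0.0; 0 0.05 0.27 -1.18 -0.0
```

Request:
{"api": "servo_tool", "payload": {
  "motion": "0 0 0.86 -3.49 0.7; 0 0 0.82 -3.5 0; 0 0 0.8 -3.5 0; 0 0 0.8 -3.3 0; 0 0 0 0 0"
}}

```text
time_s: 8.45
tcp_pos: [494.8, 144.9, 188.0]
ee_rot: [-1.368, 1.557, -2.823]
force: [-0.6, 0.2, -1.0]
opening: 0.23
```

Request:
{"api": "servo_tool", "payload": {
  "motion": "0 0 0 0 0; 0 0 0 0 0; 0 0 0 0 0; 0 0 0 0 0; 0 0 0 0 0"
}}

```text
time_s: 8.87
tcp_pos: [493.1, 144.5, 185.0]
ee_rot: [-1.411, 1.551, -2.865]
force: [-0.7, -0.1, -0.6]
opening: 0.232
```

```bash
python3 -c "
from h import *
plan([502,145,185],6.2,hand=0,step=36)
c=cam('wrist');save(c,'w6.png');np.save('w6R.npy',np.c_[c['R'],c['t']]);print(c['fx'],c['cx'],c['cy'])"
```

```text
at [493.1 144.5 185. ] yaw 6.7 op 0.232 t 8.87 F [-0.7 -0.1 -0.6]
0 -0.02 0.89 0.06 0.5; 0 0 0 0 0; 0 0 0 0 0; 0 0 0 0 0; 0 0 0 0 0
342.7653575316708 316.0368138389678 197.61125692450787
```

View pics/w6.png

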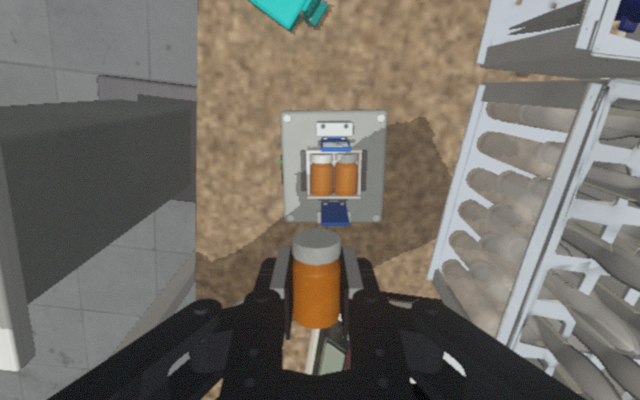

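The dock appears at (282-386, 111-222), with the cassette vials at (321,175) and (346,175) and the blue catches at (335,144) and (335,213). The held vial is at (316,280).

Run:
```python
from h import *
im=cv2.imread('pics/w6.png')[:,:,::-1].copy();M=np.load('w6R.npy');c=dict(R=M[:,:3],t=M[:,3],fx=342.765,fy=342.765,cx=316.037,cy=197.611)
h=cv2.cvtColor(im,cv2.COLOR_RGB2HSV).astype(int)
g=((h[...,1]<45)&(h[...,2]>95)).astype(np.uint8);k=np.zeros_like(g);k[100:232,270:400]=1;g*=k
bl=((h[...,0]>100)&(h[...,0]<130)&(h[...,1]>110)).astype(np.uint8)*k
am=((h[...,0]<18)&(h[...,1]>160)&(h[...,2]>100)).astype(np.uint8)*k
cn=max(cv2.findContours(cv2.morphologyEx(g,2,np.ones((3,3))),0,1)[0],key=cv2.contourArea)
P=lambda pts,z:np.array([onz(c,u,v,z)[:2] for u,v in pts],np.float32)
print("plate",cv2.minAreaRect(P(cv2.convexHull(cn)[:,0],10)))
print("px",cv2.boxPoints(cv2.minAreaRect(cn)).round(1).tolist())
for n,m,z in(("blue",bl,70),("amber",am,34)):
    N,l,st,ce=cv2.connectedComponentsWithStats(m)
    for i in range(1,N):
        if st[i,4]>25: print(n,st[i],ce[i].round(1),onz(c,*ce[i],z).round(1))
# top edges of catches at z=72: topmost/bottom rows
for n,zz in(("72",72),):
    for i in range(0):pass
```

```text
plate ((505.22418212890625, 149.26699829101562), (99.1861343383789, 111.63531494140625), 7.255982398986816)
px [[280.0, 110.0], [387.0, 110.0], [387.0, 223.0], [280.0, 223.0]]
blue [327 137  14   4  39] [333.4 138.1] [498.9 187.4  70. ]
blue [321 147  30   4  92] [335.8 148.9] [501.8 179.4  70. ]
blue [322 203  27  23 506] [334.1 214.8] [507.8 125.5  70. ]
amber [311 165  21  30 462] [321.1 180.9] [494.7 142.8  34. ]
amber [335 164  22  31 488] [345.8 180.6] [516.8 145.9  34. ]
```

```bash
python3 -c "
from h import *
plan([505.2,149.3,70],7.3,hand=0,step=30)"
```

```text
at [493.2 144.4 185. ] yaw 6.69 op 0.231 t 8.92 F [-0.5 -0.7 -0.4]
0 2.97 0.38 -0.10 -0.6; 0 2.97 0.38 -0.10 -0.0; 0 2.97 0.38 -0.10 -0.0; 0 2.55 0.33 -0.08 -0.0; 0 0 0 0 0
```

Request:
{"api": "servo_tool", "payload": {
  "motion": "0 2.9 0.4 -0.1 -0.6; 0 2.9 0.4 -0.1 0; 0 2.6 0.3 -0.1 0; 0 1.5 0 0 0; 0 0 0 0 0"
}}

```text
time_s: 9.33
tcp_pos: [504.6, 144.8, 84.0]
ee_rot: [-1.328, 1.556, -2.777]
force: [-0.2, -0.2, -1.0]
opening: 0.233
```

```bash
python3 -c "
from h import *
plan([505.2,149.3,40],7.3,hand=0,step=12)"
```

```text
at [504.6 144.8  84. ] yaw 6.95 op 0.233 t 9.33 F [-0.2 -0.2 -1. ]
0 1.19 0.05 -0.12 -0.3; 0 1.19 0.05 -0.12 -0.0; 0 1.19 0.05 -0.12 -0.0; 0 0.81 0.03 -0.08 -0.0; 0 0 0 0 0
```

Request:
{"api": "servo_tool", "payload": {
  "motion": "0 1.2 0 -0.2 -0.3; 0 1.2 0 -0.2 0; 0 1 0 -0.1 0; 0 0.4 0 0 0; 0 0 0 0 0"
}}

```text
time_s: 9.75
tcp_pos: [504.6, 149.0, 44.7]
ee_rot: [-1.285, 1.558, -2.731]
force: [-0.4, 0.0, -0.2]
opening: 0.236
```

Request:
{"api": "servo_tool", "payload": {
  "motion": "0 0 0 0 0; 0 0 0 0 0; 0 0 0 0 0; 0 0 0 0 0; 0 0 0 0 0"
}}

```text
time_s: 10.17
tcp_pos: [505.6, 149.4, 46.3]
ee_rot: [-1.244, 1.56, -2.69]
force: [-0.2, -0.0, -0.5]
opening: 0.237
```

Run:
```python
from h import *
plan([505.2,149.3,30],7.3,hand=0,step=12)
p,s=pose();c=cam('wrist');save(c,'w7.png');R=Ro.from_euler('xyz',s['ee_rot']).as_matrix();print(R[:,0].round(4))
h=cv2.cvtColor(c['image'],cv2.COLOR_RGB2HSV).astype(int)
m=((h[...,0]<18)&(h[...,1]>160)&(h[...,2]>100)).astype(np.uint8);m[:,:240]=0;m[:,400:]=0;m[340:]=0
N,l,st,ce=cv2.connectedComponentsWithStats(m)
for i in range(1,N):
    if st[i,4]>40: print("amber",st[i],ce[i].round(1))
bl=((h[...,0]>100)&(h[...,0]<130)&(h[...,1]>110)).astype(np.uint8);bl[:100]=0;bl[:,:240]=0;bl[:,400:]=0
N,l,st,ce=cv2.connectedComponentsWithStats(bl)
for i in range(1,N):
    if st[i,4]>40: print("blue",st[i],ce[i].round(1))
a=np.radians(7.3);ex=np.array([np.cos(a),np.sin(a),0]);ey=np.array([-np.sin(a),np.cos(a),0]);O=np.array([505.2,149.3,10])
q=lambda x,y,z:np.round(proj(c,O+x*ex+y*ey+[0,0,z])).astype(int).tolist()
print("pred catchL top",q(-12,31,62),q(12,31,62),"catchR top",q(-12,-31,62),q(12,-31,62),"vials ends",q(-11,19,14),q(11,19,14),"tcp-vial",np.round(proj(c,p-16.3*R[:,0])))
```

```text
at [505.6 149.4  46.3] yaw 7.14 op 0.237 t 10.17 F [-0.2 -0.  -0.5]
0 1.20 -0.01 -0.00 -0.2; 0 0.43 -0.01 -0.00 -0.0; 0 0 0 0 0; 0 0 0 0 0; 0 0 0 0 0
[-0.0093 -0.0045 -0.9999]
amber [333 227  23  21 269] [346.9 236.3]
amber [278 228  24  18 211] [286.1 236.5]
amber [ 293  260   47   69 2763] [315.8 294.3]
blue [292 182  50  20 526] [317.  190.2]
blue [286 203  60  21 507] [316.9 218.9]
blue [ 289  320   54   34 1340] [315.6 339.8]
pred catchL top [284, 220] [346, 220] catchR top [288, 351] [343, 351] vials ends [295, 207] [337, 207] tcp-vial [317. 278.]
```

Predicted and seen positions agree (left catch columns 286-346 against predicted 284-346; lower vials symmetric about column 317). I'll lower the vial onto the groove.

Request:
{"api": "servo_tool", "payload": {
  "motion": "0 0.8 0 0 -0.2; 0 0.6 0 0 0; 0 0.2 0 0 0; 0 0 0 0 0; 0 0 0 0 0"
}}

```text
time_s: 10.63
tcp_pos: [506.7, 149.4, 29.4]
ee_rot: [-1.14, 1.563, -2.583]
force: [-0.2, -2.5, 12.4]
opening: 0.234
```

Request:
{"api": "servo_tool", "payload": {
  "motion": "0 0 0 0 0; 0 0 0 0 0; 0 0 0 0 0; 0 0 0 0 0; 0 0 0 0 0"
}}

```text
time_s: 11.05
tcp_pos: [507.0, 149.4, 29.5]
ee_rot: [-1.003, 1.563, -2.445]
force: [-2.3, -1.7, 8.5]
opening: 0.236
```

Request:
{"api": "servo_tool", "payload": {
  "motion": "0 -0.15 -0.15 0 0; 0 0 0 0 0; 0 0 0 0 0; 0 0 0 0 0; 0 0 0 0 0"
}}

```text
time_s: 11.47
tcp_pos: [505.0, 149.2, 30.2]
ee_rot: [-1.053, 1.562, -2.495]
force: [-0.6, -0.2, -0.1]
opening: 0.232
```

Run:
```python
from h import *
plan([505.2,149.3,28],7.3,hand=0,step=12)
c=cam('wrist');save(c,'w8.png');d=cam('side');u,v=map(int,proj(d,[505,149,45]))
a=cv2.resize(d['image'][v-35:v+35,u-40:u+40],(400,350),interpolation=2);b=cv2.resize(c['image'][170:380,200:440],(400,350),interpolation=2)
cv2.imwrite('pics/m2.png',np.hstack([a,b])[:,:,::-1])
```

```text
at [505.  149.2  30.2] yaw 7.38 op 0.232 t 11.47 F [-0.6 -0.2 -0.1]
0 0.22 0.03 -0.01 0.1; 0 0 0 0 0; 0 0 0 0 0; 0 0 0 0 0; 0 0 0 0 0
```

View pics/m2.png

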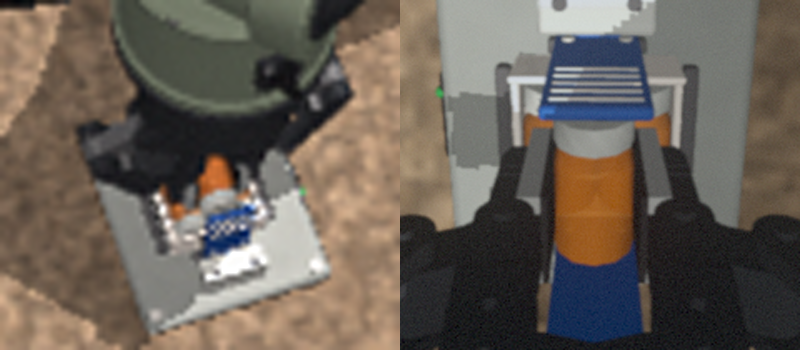

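The vial is centred over the groove (column 595 against 598 for the pair) and lies between the two catches. The right panel shows nothing touching. I'll lower it to light contact and release a little.

Request:
{"api": "servo_tool", "payload": {
  "motion": "0 0.15 0 0 0; 0 0.05 0 0 0; 0 0 0 0 0; 0 0 0 0 0; 0 0 0 0 0"
}}

```text
time_s: 11.98
tcp_pos: [506.0, 149.4, 29.8]
ee_rot: [-0.821, 1.564, -2.264]
force: [0.4, 0.9, 0.4]
opening: 0.233
```

Request:
{"api": "servo_tool", "payload": {
  "motion": "0 0.2 -0.1 0 0; 0 0.05 0 0 0; 0 0 0 0 0; 0 0 0 0 0; 0 0 0 0 0"
}}

```text
time_s: 12.4
tcp_pos: [506.4, 149.5, 29.7]
ee_rot: [-0.25, 1.565, -1.692]
force: [-0.2, -0.0, -0.1]
opening: 0.23
```

Request:
{"api": "servo_tool", "payload": {
  "motion": "0 0.15 -0.1 0 0; 0 0.15 -0.05 0 0; 0 0.1 0 0 0; 0 0.1 0 0 0; 0 0.05 0 0 0"
}}

```text
time_s: 12.82
tcp_pos: [506.8, 149.6, 29.4]
ee_rot: [0.489, 1.562, -0.955]
force: [-5.0, -2.0, 14.0]
opening: 0.232
```

Request:
{"api": "servo_tool", "payload": {
  "motion": "0 0 -0.25 0 0; 0 0 -0.05 0 0; 0 0.1 -0.05 0 0; 0 0.1 -0.05 0 0; 0 0.1 -0.05 0 0"
}}

```text
time_s: 13.23
tcp_pos: [505.6, 149.6, 29.2]
ee_rot: [0.956, 1.557, -0.488]
force: [-1.7, -3.7, 29.6]
opening: 0.23
```

Request:
{"api": "servo_tool", "payload": {
  "motion": "0 -0.05 0 0 0; 0 -0.03 0 0 0; 0 0 0 0 0; 0 0 0 0 0; 0 0 0 0 0"
}}

```text
time_s: 13.65
tcp_pos: [506.2, 149.6, 29.7]
ee_rot: [0.999, 1.556, -0.446]
force: [-0.2, 0.2, 2.4]
opening: 0.232
```

Request:
{"api": "servo_tool", "payload": {
  "motion": "0.3 0 0 0 0; 0.35 0 0 0 0; 0.38 0 0 0 0; 0.38 0 0 0 0; 0.38 0 0 0 0"
}}

```text
time_s: 14.07
tcp_pos: [505.7, 149.5, 29.0]
ee_rot: [0.943, 1.558, -0.501]
force: [0.0, 0.4, -0.1]
opening: 0.378
```

```bash
cat > amb.py <<'E'
from h import *
def rep(f):
    p,s=pose();c=cam('wrist');save(c,f)
    h=cv2.cvtColor(c['image'],cv2.COLOR_RGB2HSV).astype(int)
    m=((h[...,0]<18)&(h[...,1]>160)&(h[...,2]>100)).astype(np.uint8);m[:,:200]=0;m[:,440:]=0
    N,l,st,ce=cv2.connectedComponentsWithStats(m)
    for i in range(1,N):
        if st[i,4]>60: print("amber",st[i],ce[i].round(1))
    return c
E
python3 -c "
from amb import *
plan([505.2,149.3,30],7.3);c=rep('w9.png')
for z,y in((43,0),(54,-19),(54,9)): print(np.round(proj(c,[505.2-y*.127,149.3+y*.992,z])))"
```

```text
at [505.7 149.5  29. ] yaw 7.26 op 0.378 t 14.07 F [ 0.   0.4 -0.1]
1 -0.10 -0.05 0.02 -0.0; 1 0 0 0 0; 1 0 0 0 0; 1 0 0 0 0; 1 0 0 0 0
amber [ 273  240   87   85 4101] [316.  283.9]
[316. 275.]
[316. 328.]
[316. 270.]
```

Request:
{"api": "servo_tool", "payload": {
  "motion": "0.4 -0.5 0 0 0; 0.4 -1 0 0 0; 0.4 -2 0 0 0; 0.5 -3 0 0 0; 1 -3.5 0 0 0"
}}

```text
time_s: 14.53
tcp_pos: [501.0, 149.5, 129.1]
ee_rot: [0.056, 1.562, -1.386]
force: [1.6, 0.3, -0.2]
opening: 0.623
```

Request:
{"api": "servo_tool", "payload": {
  "motion": "1 -1.5 0 0 0; 1 0 0 0 0; 1 0 0 0 0; 1 0 0 0 0; 1 0 0 0 0"
}}

```text
time_s: 14.95
tcp_pos: [502.9, 150.5, 153.4]
ee_rot: [0.93, 1.558, -0.512]
force: [-0.1, 0.4, -0.0]
opening: 1.004
```

```bash
python3 -c "
from amb import *
plan([505.2,149.3,150],97.3);c=rep('w10.png')
f=lambda x,y,z:np.round(proj(c,[505.2+x*.992-y*.127,149.3+y*.992+x*.127,z])).tolist()
print('c base/cap top',f(0,-19,54),f(0,19,54),'lower',f(-22,0,24),f(22,0,24))"
```

```text
at [502.9 150.5 153.4] yaw 7.36 op 1.004 t 14.95 F [-0.1  0.4 -0. ]
1 0.34 0.21 0.15 -7.0; 1 0.00 0.00 0.00 -7.0; 1 0.00 0.00 0.00 -7.0; 1 0.00 0.00 0.00 -7.0; 1 0.00 0.00 0.00 -7.0
1 0.00 0.00 0.00 -7.0; 1 0.00 0.00 0.00 -7.0; 1 0.00 0.00 0.00 -7.0; 1 0.00 0.00 0.00 -7.0; 1 0.00 0.00 0.00 -7.0
1 0.00 0.00 0.00 -7.0; 1 0.00 0.00 0.00 -7.0; 1 0.00 0.00 0.00 -5.9; 1 0 0 0 0; 1 0 0 0 0
amber [ 293  178   50   41 1606] [317.9 197.6]
c base/cap top [318.0, 221.0] [318.0, 174.0] lower [291.0, 187.0] [343.0, 187.0]
```

Measured against the prediction, the stack sits as it should: columns 293-343 (predicted 291-343), base row 219 (predicted 221), centroid column 317.9 (predicted 318). Next I turn 90° for the catches.

Request:
{"api": "servo_tool", "payload": {
  "motion": "1 0.3 0.2 0.1 -7; 1 0 0 0 -7; 1 0 0 0 -7; 1 0 0 0 -7; 1 0 0 0 -7"
}}

```text
time_s: 15.42
tcp_pos: [502.8, 149.8, 145.8]
ee_rot: [-0.281, 1.562, -1.099]
force: [-0.5, -1.6, 0.4]
opening: 1.003
```

Request:
{"api": "servo_tool", "payload": {
  "motion": "1 0 0 0 -7; 1 0 0 0 -7; 1 0 0 0 -7; 1 0 0 0 -7; 1 0 0 0 -7"
}}

```text
time_s: 15.83
tcp_pos: [500.3, 149.7, 141.1]
ee_rot: [-1.804, 1.562, -1.998]
force: [0.1, -0.6, 0.6]
opening: 1.001
```

Request:
{"api": "servo_tool", "payload": {
  "motion": "1 0 0 0 -7; 1 0 0 0 -7; 1 0 0 0 -5.9; 1 0 0 0 0; 1 0 0 0 0"
}}

```text
time_s: 16.25
tcp_pos: [498.0, 149.5, 136.4]
ee_rot: [-2.761, 1.557, -2.592]
force: [-0.7, 0.3, -0.6]
opening: 1.001
```

```bash
cat > dock.py <<'E'
from amb import *
def f(c,x,y,z): return np.round(proj(c,[505.2+x*.992-y*.127,149.3+y*.992+x*.127,z]),1).tolist()
def dock(fn):
    c=rep(fn);h=cv2.cvtColor(c['image'],cv2.COLOR_RGB2HSV).astype(int)
    bl=((h[...,0]>100)&(h[...,0]<130)&(h[...,1]>110)).astype(np.uint8)
    N,l,st,ce=cv2.connectedComponentsWithStats(bl)
    for i in range(1,N):
        if st[i,4]>40: print("blue",st[i],ce[i].round(1))
    for y in(32.5,-32.5): print('pred catch y',y,'top',f(c,-12,y,72),f(c,12,y,72),'ledge lvl',f(c,-12,y,31))
    return c
E
python3 -c "
from dock import *
plan([505.2,149.3,120],97.3)
dock('w11.png')"
```

```text
at [498.  149.5 136.4] yaw 99.68 op 1.001 t 16.25 F [-0.7  0.3 -0.6]
1 1.63 -0.14 0.73 2.4; 1 0 0 0 0; 1 0 0 0 0; 1 0 0 0 0; 1 0 0 0 0
amber [ 289  176   41   52 1835] [308.9 203. ]
blue [265 186  12  52 327] [270.  212.1]
blue [351 190  11  51 268] [357. 217.]
pred catch y 32.5 top [363.2, 208.7] [360.2, 242.2] ledge lvl [356.6, 191.5]
pred catch y -32.5 top [264.4, 204.5] [264.4, 238.1] ledge lvl [272.4, 187.9]
```

Request:
{"api": "servo_tool", "payload": {
  "motion": "1 1.5 -0.1 0.7 2.4; 1 1.5 0 0 0; 1 1.5 0 0 0; 1 1 0 0 0; 1 0 0 0 0"
}}

```text
time_s: 16.72
tcp_pos: [504.7, 149.3, 78.7]
ee_rot: [-2.635, 1.556, -2.527]
force: [-0.7, -0.2, -0.4]
opening: 0.998
```

```bash
python3 -c "
from dock import *
plan([505.2,149.3,28],97.3,step=12)
dock('w12.png')"
```

```text
at [504.7 149.3  78.7] yaw 96.22 op 0.998 t 16.72 F [-0.7 -0.2 -0.4]
1 1.20 0.01 0.03 -1.1; 1 1.20 0.01 0.03 -0.0; 1 1.20 0.01 0.03 -0.0; 1 1.20 0.01 0.03 -0.0; 1 0.27 0.00 0.01 -0.0
amber [ 284  192   52   61 2621] [307.7 224.9]
blue [362 201  17  73 560] [371.4 239.8]
blue [249 202  21  73 724] [257.7 239.8]
pred catch y 32.5 top [380.0, 230.5] [378.2, 274.1] ledge lvl [368.4, 204.3]
pred catch y -32.5 top [247.7, 232.2] [251.2, 275.5] ledge lvl [261.1, 205.8]
```

Request:
{"api": "servo_tool", "payload": {
  "motion": "1 1.2 0 0 -1.1; 1 1.2 0 0 0; 1 1 0 0 0; 1 0.7 0 0 0; 1 0 0 0 0"
}}

```text
time_s: 17.18
tcp_pos: [505.3, 149.6, 36.6]
ee_rot: [-2.563, 1.559, -2.437]
force: [0.2, 0.3, 0.4]
opening: 1.0
```

```bash
python3 -c "
from dock import *
plan([505.2,149.3,28],97.3,step=12)
dock('w13.png')"
```

```text
at [505.3 149.6  36.6] yaw 97.28 op 1.0 t 17.18 F [0.2 0.3 0.4]
1 0.86 -0.02 -0.00 -0.0; 1 0 0 0 0; 1 0 0 0 0; 1 0 0 0 0; 1 0 0 0 0
amber [ 274  209   67   81 4810] [305.7 251. ]
blue [ 227  224   32  102 1707] [241.7 275.2]
blue [ 369  224   29  103 1476] [384.1 277. ]
pred catch y 32.5 top [399.3, 274.4] [394.9, 328.6] ledge lvl [380.4, 231.4]
pred catch y -32.5 top [225.2, 273.5] [229.9, 327.6] ledge lvl [247.1, 230.8]
```

```bash
python3 -c "
from dock import *
p,s=pose();R=Ro.from_euler('xyz',s['ee_rot']).as_matrix();print(R.round(4))
for z in(31,58,72):print(z,(R.T@(np.array([505.2,149.3,z])-p)).round(2))
c=cam('wrist');print(proj(c,p-20*R[:,0]),proj(c,p-40*R[:,0]),np.array(c['tool_from_camera']).round(3).tolist())
im=c['image'];cv2.imwrite('pics/m3.png',cv2.resize(im[150:390,120:510],None,fx=2,fy=2)[:,:,::-1])"
```

```text
[[-0.0089 -0.1268  0.9919]
 [-0.0076  0.9919  0.1267]
 [-0.9999 -0.0064 -0.0098]]
31 [ 6.19 -0.35 -0.15]
58 [-20.81  -0.53  -0.41]
72 [-34.81  -0.62  -0.55]
(np.float64(313.77917795512724), np.float64(281.2357953503176)) (np.float64(313.3637381354336), np.float64(310.25518790426077)) [[0.001, -0.306, 0.952, -148.303], [1.0, 0.002, -0.001, 1.044], [-0.001, 0.952, 0.306, -78.779], [0.0, 0.0, 0.0, 1.0]]
```

View pics/m3.png

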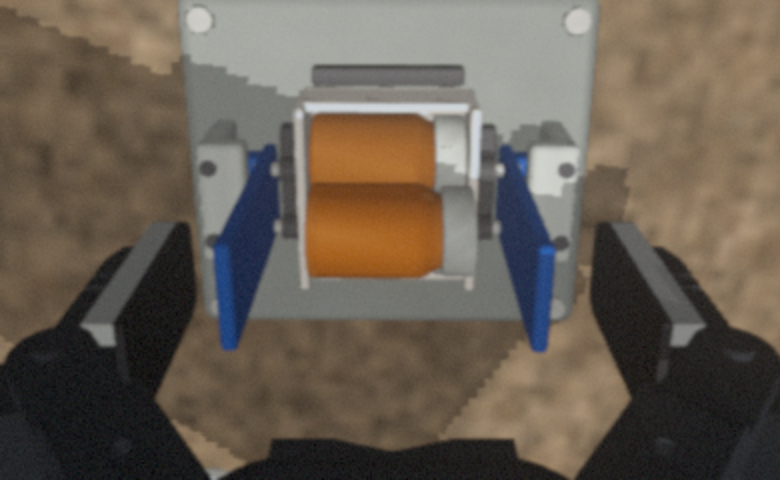

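The picture shows the third vial properly saddled on the other two, with its cap clear of the catches. The catches' midpoint is about 1.2 mm toward image left of the jaw midpoint (gaps of 25 and 39 px at 2× zoom), so I shift by that while going down.

Request:
{"api": "servo_tool", "payload": {
  "motion": "1 0.5 -0.1 0 0; 1 0.3 0 0 0; 1 0 0 0 0; 1 0 0 0 0; 1 0 0 0 0"
}}

```text
time_s: 17.7
tcp_pos: [506.5, 148.9, 30.2]
ee_rot: [-2.447, 1.561, -2.321]
force: [0.4, -0.0, -0.5]
opening: 0.999
```

```bash
cat > gap.py <<'E'
from dock import *
# catch outer edges vs pad inner edges, per row
def gaps(fn):
    c=dock(fn);g=c['image'];h=cv2.cvtColor(g,cv2.COLOR_RGB2HSV).astype(int)
    bl=(h[...,0]>100)&(h[...,0]<130)&(h[...,1]>110)
    for r in range(262,330,8):
        x=np.nonzero(bl[r,150:490])[0]+150
        if len(x)<2: continue
        dk=h[r,:,2]<55
        L=np.nonzero(dk[:x.min()-1])[0];Q=np.nonzero(dk[x.max()+2:])[0]
        print(r,'padL',L.max() if len(L) else None,'blue',x.min(),x.max(),'padR',x.max()+2+Q.min() if len(Q) else None)
E
python3 -c "
from gap import *
plan([505.2,149.3,28],97.3,step=12)
gaps('w14.png')"
```

```text
at [506.5 148.9  30.2] yaw 97.25 op 0.999 t 17.7 F [ 0.4 -0.  -0.5]
1 0.22 0.06 -0.12 -0.0; 1 0 0 0 0; 1 0 0 0 0; 1 0 0 0 0; 1 0 0 0 0
amber [ 274  211   70   84 5164] [306.7 255.7]
blue [ 225  226   33  109 1907] [240.2 281. ]
blue [ 373  227   32  109 1647] [389.5 283.9]
pred catch y 32.5 top [406.0, 281.2] [400.9, 337.6] ledge lvl [384.7, 234.5]
pred catch y -32.5 top [222.5, 280.3] [227.7, 336.7] ledge lvl [245.9, 234.0]
262 padL 213 blue 235 394 padR 419
270 padL 215 blue 231 397 padR 418
278 padL 215 blue 226 402 padR 417
286 padL 216 blue 225 403 padR 416
294 padL 217 blue 225 403 padR 415
302 padL 216 blue 226 402 padR 416
310 padL 214 blue 227 401 padR 419
318 padL 210 blue 227 400 padR 423
326 padL 196 blue 198 399 padR 426
```

Request:
{"api": "servo_tool", "payload": {
  "motion": "0.85 0.1 -0.08 -0.1 0; 0.8 0 0 0 0; 0.78 0 0 0 0; 0.78 0 0 0 0; 0.78 0 0 0 0"
}}

```text
time_s: 18.17
tcp_pos: [505.8, 147.9, 29.6]
ee_rot: [-2.389, 1.562, -2.262]
force: [0.4, -0.3, 0.8]
opening: 0.783
```

```bash
python3 -c "
from gap import *
plan([505.2,149.3,28],97.3,step=12)
gaps('w15.png')"
```

```text
at [505.8 147.9  29.6] yaw 97.25 op 0.783 t 18.17 F [ 0.4 -0.3  0.8]
1 0.16 0.15 -0.04 -0.1; 1 0 0 0 0; 1 0 0 0 0; 1 0 0 0 0; 1 0 0 0 0
amber [ 275  217   71   81 4811] [308.6 260.6]
blue [ 225  228   35  110 1996] [241.4 284.6]
blue [ 375  229   33  110 1876] [392. 286.]
pred catch y 32.5 top [408.8, 284.2] [403.5, 340.6] ledge lvl [386.8, 236.7]
pred catch y -32.5 top [224.8, 283.4] [229.9, 339.6] ledge lvl [247.7, 236.2]
262 padL 235 blue 237 397 padR 399
270 padL 231 blue 233 400 padR 402
278 padL 227 blue 229 403 padR 405
286 padL 224 blue 226 407 padR 409
294 padL 224 blue 226 407 padR 409
302 padL 224 blue 226 406 padR 408
310 padL 225 blue 227 405 padR 407
318 padL 226 blue 228 405 padR 407
326 padL 227 blue 229 404 padR 406
```

Request:
{"api": "servo_tool", "payload": {
  "motion": "0.72 0 0 0 0; 0.68 0 0 0 0; 0.64 0 0 0 0; 0.6 0 0 0 0; 0.55 0 0 0 0"
}}

```text
time_s: 18.63
tcp_pos: [506.2, 148.2, 31.5]
ee_rot: [-2.183, 1.562, -2.057]
force: [-3.9, -0.6, 6.7]
opening: 0.567
```

Request:
{"api": "servo_tool", "payload": {
  "motion": "0.5 0 0 0 0; 0.5 0 0 0 0; 0.5 0 0 0 0; 0.5 0 0 0 0; 0.5 0 0 0 0"
}}

```text
time_s: 19.05
tcp_pos: [506.0, 148.1, 31.6]
ee_rot: [-2.174, 1.562, -2.047]
force: [-1.1, -0.1, 2.4]
opening: 0.555
```

```bash
python3 -c "
from gap import *
plan([505.2,149.3,130],97.3,hand=0.5,step=12)
print(arm.state()['moment'])
gaps('w16.png')"
```

```text
at [506.  148.1  31.6] yaw 97.24 op 0.555 t 19.05 F [-1.1 -0.1  2.4]
0.5 -1.20 0.01 -0.01 -0.1; 0.5 -1.20 0.01 -0.01 -0.0; 0.5 -1.20 0.01 -0.01 -0.0; 0.5 -1.20 0.01 -0.01 -0.0; 0.5 -1.20 0.01 -0.01 -0.0
0.5 -1.20 0.01 -0.01 -0.0; 0.5 -1.20 0.01 -0.01 -0.0; 0.5 -1.20 0.01 -0.01 -0.0; 0.5 -0.24 0.00 -0.00 -0.0; 0.5 0 0 0 0
[-0.06341088  0.16970748 -0.02111887]
amber [ 275  212   70   83 5025] [308.2 255.5]
blue [ 365  227   23  107 1144] [375.  280.8]
blue [ 244  228   25  106 1210] [257.2 278.7]
pred catch y 32.5 top [407.0, 280.8] [401.9, 336.5] ledge lvl [385.7, 234.5]
pred catch y -32.5 top [225.7, 279.9] [230.7, 335.4] ledge lvl [248.2, 233.9]
262 padL 240 blue 252 379 padR 393
270 padL 236 blue 249 383 padR 396
278 padL 233 blue 245 385 padR 400
286 padL 248 blue 250 383 padR 385
294 padL 248 blue 250 382 padR 384
302 padL 248 blue 250 381 padR 383
310 padL 249 blue 251 381 padR 383
318 padL 250 blue 252 381 padR 383
326 padL 212 blue 214 380 padR 382
```

Both catches are in: their outer width shrank from 174 to 140 px, about 52-53 mm, symmetrically, and side forces are near zero. I lift gently.

Request:
{"api": "servo_tool", "payload": {
  "motion": "0.5 -0.3 0 0 0; 0.5 -0.4 0 0 0; 0.5 -0.4 0 0 0; 0.5 -0.4 0 0 0; 0.5 -0.4 0 0 0"
}}

```text
time_s: 19.52
tcp_pos: [505.6, 148.1, 51.5]
ee_rot: [-2.307, 1.561, -2.181]
force: [0.6, 0.3, -1.3]
opening: 0.562
```

```bash
python3 -c "
from gap import *
plan([505.9,148.1,140],97.3,hand=0.5,step=12)
gaps('w17.png')"
```

```text
at [505.6 148.1  51.5] yaw 97.25 op 0.562 t 19.52 F [ 0.6  0.3 -1.3]
0.5 -1.20 -0.01 -0.00 -0.0; 0.5 -1.20 -0.01 -0.00 -0.0; 0.5 -1.20 -0.01 -0.00 -0.0; 0.5 -1.20 -0.01 -0.00 -0.0; 0.5 -1.20 -0.01 -0.00 -0.0
0.5 -1.20 -0.01 -0.00 -0.0; 0.5 -1.20 -0.01 -0.00 -0.0; 0.5 -0.45 -0.00 -0.00 -0.0; 0.5 0 0 0 0; 0.5 0 0 0 0
amber [ 275  212   70   83 5026] [308.2 255.6]
blue [ 244  227   25  107 1233] [257.4 278.3]
blue [ 365  226   23  108 1090] [375.1 282.5]
pred catch y 32.5 top [395.0, 256.1] [391.1, 305.9] ledge lvl [378.6, 220.1]
pred catch y -32.5 top [238.1, 255.4] [241.8, 305.1] ledge lvl [255.6, 219.7]
262 padL 239 blue 252 379 padR 393
270 padL 236 blue 249 383 padR 397
278 padL 232 blue 246 386 padR 403
286 padL 248 blue 250 382 padR 384
294 padL 248 blue 250 382 padR 384
302 padL 249 blue 251 382 padR 384
310 padL 249 blue 251 381 padR 383
318 padL 250 blue 252 380 padR 382
326 padL 250 blue 252 380 padR 382
```

After 20 mm of lift the cassette and vials look identical in the wrist frame, so they moved with the hand. I continue up.

Request:
{"api": "servo_tool", "payload": {
  "motion": "0.5 -0.6 0 0 0; 0.5 -0.8 0 0 0; 0.5 -0.8 0 0 0; 0.5 -0.8 0 0 0; 0.5 -0.8 0 0 0"
}}

```text
time_s: 19.98
tcp_pos: [505.6, 148.4, 93.3]
ee_rot: [-2.316, 1.561, -2.19]
force: [0.5, 0.4, -2.1]
opening: 0.564
```

Request:
{"api": "servo_tool", "payload": {
  "motion": "0.5 -0.8 0 0 0; 0.5 -0.8 0 0 0; 0.5 -0.8 0 0 0; 0.5 -0.8 0 0 0; 0.5 -0.8 0 0 0"
}}

```text
time_s: 20.4
tcp_pos: [506.0, 148.8, 138.5]
ee_rot: [-2.234, 1.561, -2.107]
force: [-0.2, -0.3, -1.9]
opening: 0.562
```

Request:
{"api": "servo_tool", "payload": {
  "motion": "0.5 -0.8 0 0 0; 0.5 -0.6 0 0 0; 0.5 -0.3 0 0 0; 0.5 0 0 0 0; 0.5 0 0 0 0"
}}

```text
time_s: 20.82
tcp_pos: [506.6, 149.1, 159.3]
ee_rot: [-2.035, 1.562, -1.909]
force: [-0.4, -0.8, -3.1]
opening: 0.562
```

Request:
{"api": "servo_tool", "payload": {
  "motion": "0.5 0 0 0 0; 0.5 0 0 0 0; 0.5 0 0 0 0; 0.5 0 0 0 0; 0.5 0 0 0 0"
}}

```text
time_s: 21.23
tcp_pos: [506.0, 148.9, 158.0]
ee_rot: [-2.231, 1.561, -2.104]
force: [0.2, 0.2, -2.4]
opening: 0.561
```

Run:
```python
from gap import *
plan([505.9,148.1,150],97.3,hand=0.5,step=12)
c=dock('w18.png');p,s=pose();R=Ro.from_euler('xyz',s['ee_rot']).as_matrix();print(R[:,0].round(4),np.abs(s['qd']).max())
# side-camera height of the amber stack: ray of amber centroid against vertical line through the tool
d=cam('side');h=cv2.cvtColor(d['image'],cv2.COLOR_RGB2HSV).astype(int);m=((h[...,0]<18)&(h[...,1]>160)&(h[...,2]>90)).astype(np.uint8)
for z in(145,165): print(z,np.round(proj(d,[505.5,148.5,z]),1))
u,v=map(int,proj(d,[505.5,148.5,150]));k=np.zeros_like(m);k[v-30:v+30,u-30:u+30]=1
N,l,st,ce=cv2.connectedComponentsWithStats(m*k)
for i in range(1,N):
    if st[i,4]>5: print("side amber",st[i],ce[i].round(1))
```

```text
at [506.  148.9 158. ] yaw 97.26 op 0.561 t 21.23 F [ 0.2  0.2 -2.4]
0.5 0.80 -0.07 -0.01 -0.0; 0.5 0 0 0 0; 0.5 0 0 0 0; 0.5 0 0 0 0; 0.5 0 0 0 0
amber [ 275  211   70   83 5059] [308.  254.6]
blue [ 244  227   25  106 1146] [257.2 276.8]
blue [365 227  23 107 986] [375.4 282.4]
pred catch y 32.5 top [362.3, 185.9] [361.0, 217.5] ledge lvl [356.4, 172.5]
pred catch y -32.5 top [270.8, 185.6] [272.1, 217.2] ledge lvl [277.5, 172.3]
[-0.0048 -0.0082 -1.    ] 0.0015009406720815637
145 [347.2 252.5]
165 [347.6 248.9]
side amber [338 241  10  16  92] [342.3 249.2]
```

```bash
python3 -c "
from h import *
print(arm.finish_job())"
```

```text
the job is handed in; nothing more can be done
None
```

I stacked the third vial on the two in the cassette, then pressed in both catches and lifted the cassette level. I handed the job in at about 21 s, still holding it by the catches.

**Last checks:**
- **Lift height:** the arm rose about 126 mm, so the cassette's underside should be about 136 mm above the worktop. The side camera places the vials at about that height.
- **Load:** the extra weight on the hand was 2.4 N, which fits the cassette with all three vials (about 2.2 N).
- **Stack:** the vials looked the same in the wrist view before and after the lift.
- **Catches:** their outer faces measured about 52–53 mm apart, so both were fully pressed in, evenly on each side.
- **Steadiness:** the tool was tilted less than 0.6° and the arm was still.

**What failed or disagreed:**
- **Missed first grasp:** the first attempt on the vial closed just above it and did not disturb it. Both cameras showed the fingertips about 10 mm behind the TCP, not 22 mm ahead as `arm.tips_ahead` says. I used the measured value from then on.
- **Placing height:** the vial touched down about 3 mm higher than I had calculated. I reached about 30 N of downward push while seating it, then eased off and released it. I didn't find the cause, but pictures afterwards showed it properly seated.
- **Jars and tape roll:** no move went near them, but I did not check them again at the end.

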